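Knock a cast wax bar out of its mould

TASK

Open the mould's end door by giving its catch knob a quarter turn, then take the steel drift from its block and push it in at the filling mouth to drive the stuck wax bar out through the open end, until the bar lies flat on the cork landing, wholly clear of the mould. Stop before the bar is crushed against the end fence, do not touch the wax with the gripper, and leave the other things on the desk alone; the drift may be left in the mould or laid down on the desk.

Things in the scene. Friction and masses are not known exactly. Their poses are not given: they have to be found in the camera images.
- mould: Fixed aluminium split mould on a wooden board. Origin at desk height under the mould's middle; x runs along the bore from filling mouth to end door, y towards the catch knob, z up. Body: x -57.5 to +57.5, 54 mm wide, lid top 68 mm over the desk, four sprung studs on it (x +-34, y +-21.5) reach 87 mm. Board: 90 mm wide, x -57.5 to +189.5 mm, top 22 mm high.
- mould_mouth (a point): Centre of the open filling mouth (mould x = -57.5 mm), on the bore's axis, 45 mm over the desk; mould's axes. The bore runs straight through, 32 mm wide, 30 mm high, floor 30 mm over the desk. Before the mouth only a sill sticks out, 16 mm wide, 29 mm long, top level with the bore's floor: a drift pushed in 70 mm or more can be let go and stays lying level.
- landing (a point): Middle of the flat cork landing behind the door, on its surface, 28 mm over the desk (2 mm under the bore's floor), on the bore's line; mould's axes. Cork from mould x = 67 to 181 mm, 84 mm wide. A wooden end fence, 14 mm higher than the cork, has its inner face at mould x = 181.5 mm.
- wax_bar: Cast wax bar, 90 x 30 x 30 mm, origin mid-underside, x along its length. Hidden in the bore, rear face 5 to 20 mm inside the mouth. The sprung lid holds it with about 7 to 13 N all the way out. Its rear face clears the mould when its origin is at mould x = 102.5 mm; at 136.5 its front meets the fence. A drift force over 40 N spoils it.
- drift: Loose square steel tube drift, 0.2 to 0.4 kg, 190 mm long, 22 x 22 mm, both ends a 6 mm long 18 x 18 mm nose. Origin mid-underside, x along its length, z up. Lies in its block, underside 17 mm over the desk. To clear the wax its nose must go 117 to 145 mm into the mouth; a grip on its middle allows about 80, then regrip near the rear end or push that end.
- drift_block: Fixed wooden block for the drift, 214 mm long (x), 66 mm wide, 37 mm high; origin at desk height under its centre. The drift lies along its groove and stands only 2 mm out of it, except in the middle, where a finger gap right across the block, 78 mm long (x = -39 to +39 mm), floor 6 mm over the desk, lets it be pinched across its 22 mm.
- latch (a joint): Turn of the catch knob in rad: 0 to 0.15 at the start (tongue lies across the end door), 1.6 at the end stop. Grows anticlockwise seen from above; the door comes free at 1.2 or less. About 0.06 N m of friction, no spring; stays where it is left.
- latch_grip (a point): Middle of the black bar knob of the catch, on its upright axis (mould x = 69, y = +42 mm), 92 mm over the desk. The bar is 44 mm long, 12 mm thick, 26 mm high (79 to 105 mm over the desk). The point turns with it: y along the bar, x across its 12 mm; at joint value 0 the axes are the mould's.
- end_door (a joint): Opening of the end door in rad: 0 shut, 1.75 fully open. Aluminium plate 56 mm wide, 38 mm high, 6 mm thick, across the bore's end (mould x = 58 to 64 mm), hinged on its upright edge away from the knob. A weak spring swings it open by itself within about 2 s once the tongue is turned away.
- wax_lump: Bystander: rough dark lump of raw wax, 56 x 101 x 40 mm, at the back of the desk; origin under its centre.
- bowl: Bystander: dark round bowl, 126 mm across, 60 mm high, front left; origin under its centre.
- spool: Bystander: thread spool standing upright, 28 mm across, 38 mm high, front left; origin at its foot.
- paint_bottle: Bystander: brown bottle with a white cap, 52 mm across, 135 mm high, at the back of the desk; origin under its centre.

How it is judged:
On the way, in this order (a step that is already met when the one before it is completed fails the run):
1. the catch knob is turned and the end door stands open (value of joint each of latch, end_door above 1.2 rad), for 0.2 s.
2. the drift presses on the wax bar and has driven it at least 30 mm (distance of wax_bar from where it was at the start of the episode above 0.03 m and contact force between drift and wax_bar above 2 N), for 0.05 s.
At the end, for the whole second after the job is handed in: The wax bar lies flat (within 0.08 rad) and lengthwise (within 0.2 rad) on the cork landing, its rear face past the end of the mould, within 20 mm of the bore's line, at rest; the door is open, and the drift is at rest on the desk, its block or in the mould (x of wax_bar in the frame of mould between 0.1025 and 0.142 m and y of wax_bar in the frame of mould between -0.02 and 0.02 m and z of wax_bar in the frame of mould between 0.022 and 0.034 m and angle between wax_bar's own z axis and vertical below 0.08 rad and angle between the x axis of wax_bar and the x axis of mould, either way round below 0.2 rad and linear speed of each of wax_bar, drift below 0.02 m/s and value of joint end_door above 1 rad and height (world z) of drift above -0.01 m); the robot touches nothing.
It fails at once if the wax is spoiled: the drift presses on it with more than 40 N (contact force between drift and wax_bar above 40 N).
It fails at once if the gripper or arm touches the wax bar (contact force between any of the fingers, the arm and wax_bar above 0.5 N).
It fails at once if a bystander (lump, bowl, spool or bottle) is moved by more than 30 mm or tipped over (distance of any of wax_lump, bowl, spool, paint_bottle from where it was at the start of the episode above 0.03 m or angle between any of wax_lump, bowl, spool, paint_bottle's own z axis and vertical above 0.5 rad).
It also fails if it takes over 58 s, if anything falls off the work surface, if the arm or the gripper's body presses on something with over 40 N, if the wrist force passes 120 N, or if a joint passes its speed limit or range.

ROBOT

A 7-joint arm with a two-finger parallel gripper is mounted at the origin on the work surface; the furniture and walls round the work are solid. World frame = base frame: x ahead of the robot, y to its left, z up, the work surface at z = 0. Lengths are in m, angles in rad, forces in N, time in s.
With the tool pointing down it reaches from about 0.425 to 0.825 m from the base axis. Payload 3.6 kg.
Tool frame: the origin (TCP) lies at the very end of the fingers, on their centre line; the grasp point (between the pads) lies 19 mm behind it (bot.grasp_offset is the distance from the TCP to the grasp point, in m); z points along the fingers, y is the line along which they close (so a half turn about z gives the same grasp; the last joint's range is limited). The gripper opens to 85 mm and grips with 20 to 120 N. Pads are 22 mm wide; open, the fingers measure 114 mm over their backs; the gripper's body (76 mm by 85 mm) begins 54 mm behind the grasp point. The pads swing forward as they close: fully open they stand 13 mm farther back than shut.
Start: joints at [1.224, 0.615, -0.013, 1.423, 0.008, 1.103, -0.04], TCP at [0.205, -0.617, 0.231] pointing down, gripper open.
Joint ranges: [-3.12, 3.12], [-0.3, 2.06], [-1.34, 1.32], [0.26, 2.42], [-1.36, 4.5], [0.01, 1.98], [-2.84, 2.84]. Speed limits (rad/s): [2.79, 2.79, 3.14, 3.14, 3.14, 3.14, 3.14].

INTERFACE

Orientations are given as [roll, pitch, yaw] about the fixed x, y, z axes, in that order (R = Rz(yaw) Ry(pitch) Rx(roll)).
In Python, from bench import bot gives the robot as it stands.
- The arm moves only by the tool step_arm, never from a script. Its arguments are lists of equal length, an entry for each row: "gripper": the gripper command: -1 is fully open, 1 is shut, values between are in proportion; "delta_pos": the shift along the tool's x, y, z in units of 8 cm (1.0 is 8 cm), a list of three; "turn": the turn, a rotation vector about the tool's x, y, z in units of 30 degrees (1.0 is 30 degrees), a list of three. In form: {"gripper": [gripper, ...], "delta_pos": [[dx, dy, dz], ...], "turn": [[wx, wy, wz], ...]}. A call has exactly 10 rows; each row is the pose to reach, as a shift and turn from the pose commanded when the call began, along the tool's axes at that moment; what a row does not reach only later rows make up. A row lasts 1/12 s, in which the tool goes at most 41.7 mm and 7.16 degrees, less where a joint would pass 70% of its speed; a pose out of reach is approached as far as the arm can. A call with a number of a shift or a turn outside -1 to 1 is refused whole. A call with a gripper value outside its range is refused whole. The fingers move at their own pace and stop on an object; the grip force is fixed at half the most. Time passes only in rows, so rows that repeat a pose let the fingers close, or fill a call up. It gives the time, the measured TCP pose, the force, the opening and the grip force at its end, in the units of the state.
- bot.state(): the state, without advancing time (a new reading comes with each control period).
- bot.read_camera(name): name is "side" or "top"; returns a dict with "color" (384x512x3 uint8, blue, green, red), "intrinsics" (3x3 intrinsics, pixels), "eye" and "orientation" of the camera in the world. Camera axes: x right, y up, looking along -z (the intrinsics and any distortion apply to the point x, -y, -z); pixel columns grow to the right and rows downward; lengths in m; the calibration is good to about 2 mm. A picture is of the moment at which its call begins. There is no depth.
- bot.close_job(): hands the job in; it is judged then, once.
Trained networks look in a picture, given as the dict that the camera call returned (one of the last four; its "shot" number tells which), for a name from the list of things; names that differ only in an ending like _2 or _b are one class to them, and where a whole thing is asked for, a point or a joint stands for the part that bears it (a point fixed in the world has none). Each returns a list of dicts, best first, with "p" (0 to 1); they miss things now and then, are a little off and sometimes report something else, mostly with a low value. They report only what shows in the picture. A call takes as long as a camera call.
- bot.masks_of(picture, thing): "region" (384x512 bool, what is visible of it) and "extent" ([centre column, centre row, width, height] in pixels, round what is visible of it).
The state is a dict: "t": time; "q": joint angles; "joint_vel": joint speeds; "joint_torque": joint torques, N m; "tool_pos": TCP position; "tool_rot": TCP orientation; "contact_force": force on the tool from outside, world axes, zero at the start; "ft_torque": the same for the moment, N m; "finger_gap": finger opening in m; "grasp_force": force on a finger pad.
Only numpy, scipy, OpenCV 4.12 (cv2) and the standard library are available. Lean on these libraries where they do the work, as an engineer would, in place of code of your own. Each camera call takes 0.05 s, during which the arm holds its last target. There are 200 camera calls.

## Working session

There is one attempt and no reset: what is moved stays moved. The work goes in short steps, Python scripts to look and compute and a tool call to move; the robot and the scene stay as the last step left them, time stands still between calls to the robot, and variables do not carry over. Pictures are saved under pics/ and viewed, at most 10 in all, crops included, and the job is handed in when it is done.

Besides the shell and the picture viewer there is one more tool, called after ">>>" by a JSON object that holds its "name" and its "arguments", one argument or row to a line. step_arm: Moves the arm, as the interface text tells. Shifts and turns lie within -1 to 1; 1 stands for 8 cm of shift or 30 degrees of turn. Its arguments: {"type":"object","properties":{"gripper":{"type":"array"},"delta_pos":{"type":"array"},"turn":{"type":"array"}},"required":["gripper","delta_pos","turn"]}

```bash
ls; mkdir -p pics; python3 - <<'E'
from bench import bot
import cv2,numpy as np
for n in("side","top"):
    p=bot.read_camera(n); cv2.imwrite(f"pics/{n}0.png",p["color"])
    print(n,p["intrinsics"],p["eye"],p["orientation"],[k for k in p])
print(bot.state(),bot.grasp_offset)
E
```

```text
pics
side [[482.83462415   0.         260.58525011]
 [  0.         482.83462415 190.17900676]
 [  0.           0.           1.        ]] [ 0.42975296 -0.82791554  0.73438492] [ 0.9499992  -0.00836166 -0.17259544] ['color', 'intrinsics', 'eye', 'orientation', 'shot']
top [[453.29779078   0.         256.54563588]
 [  0.         453.29779078 189.41112627]
 [  0.           0.           1.        ]] [0.39559245 0.04487403 1.14778034] [ 0.17111366 -0.00674197 -1.59582402] ['color', 'intrinsics', 'eye', 'orientation', 'shot']
{'t': 0.1, 'q': array([ 1.22350842,  0.61581184, -0.01266047,  1.42475913,  0.00809793,
        1.10339728, -0.0404176 ]), 'joint_vel': array([ 0.00057686, -0.00205156,  0.00168138, -0.00444766,  0.00150889,
       -0.00019067, -0.00034782]), 'joint_torque': array([ 1.55223963e-03, -4.70385754e+01,  2.60088472e-01, -1.71570343e+01,
        9.99847281e-03,  5.84234105e-03, -1.90495973e-05]), 'tool_pos': array([ 0.20476934, -0.61617081,  0.23025399]), 'tool_rot': array([-3.13926660e+00,  2.01462983e-06,  3.20870913e-01]), 'contact_force': array([ 0.18954316, -0.06661222, -0.39478452]), 'ft_torque': array([-0.00479792, -0.05491412, -0.00261639]), 'grasp_force': 0.0, 'finger_gap': 0.08534160086744484} 0.0187
```

View pics/side0.png

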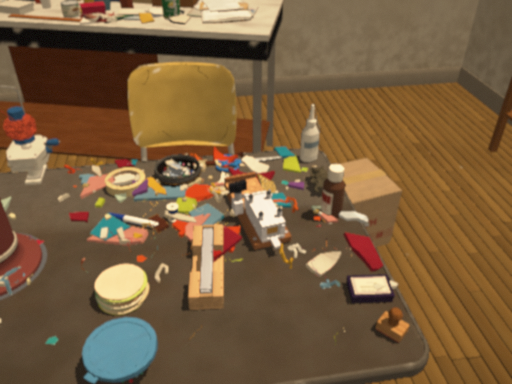

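View pics/top0.png

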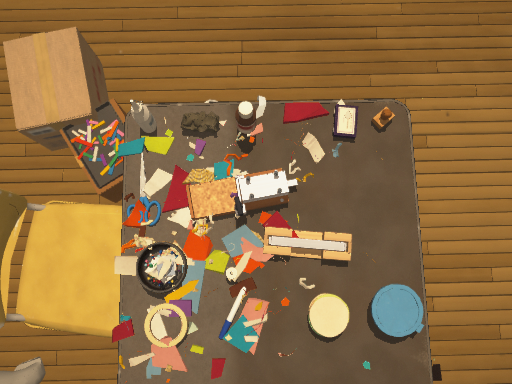

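The side view shows the drift block (~207,265) and the mould (~262,215), with its mouth towards the camera and the black knob near (237,185). In the top view the mould is at (263,188), the landing at (212,197) and the block at (307,244). I'll enlarge both.

```bash
python3 - <<'E'
import cv2,numpy as np
t=cv2.imread("pics/top0.png")[140:270,180:360]; s=cv2.imread("pics/side0.png")[160:320,170:310]
cv2.imwrite("pics/tz.png",cv2.resize(t,None,fx=4.4,fy=4.4,interpolation=cv2.INTER_CUBIC))
cv2.imwrite("pics/sz.png",cv2.resize(s,None,fx=3.75,fy=3.75,interpolation=cv2.INTER_CUBIC))
E
```

```text
(no output)
```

View pics/tz.png

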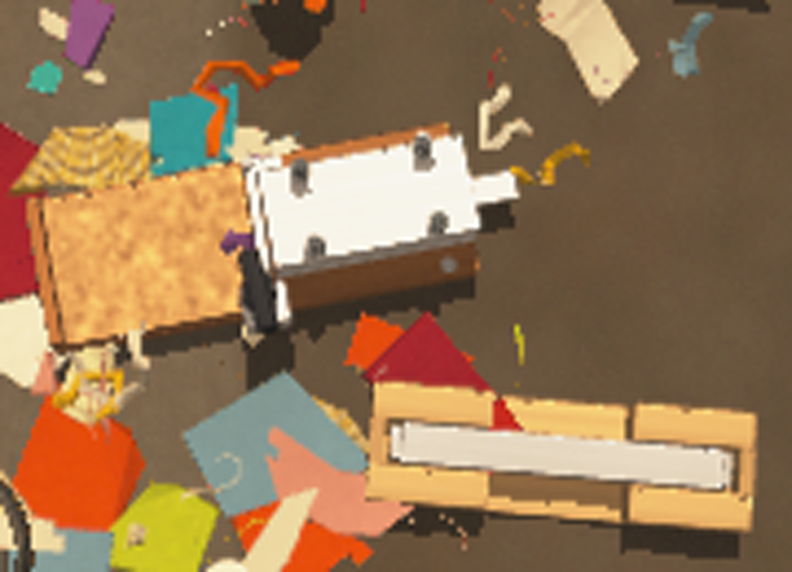

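View pics/sz.png

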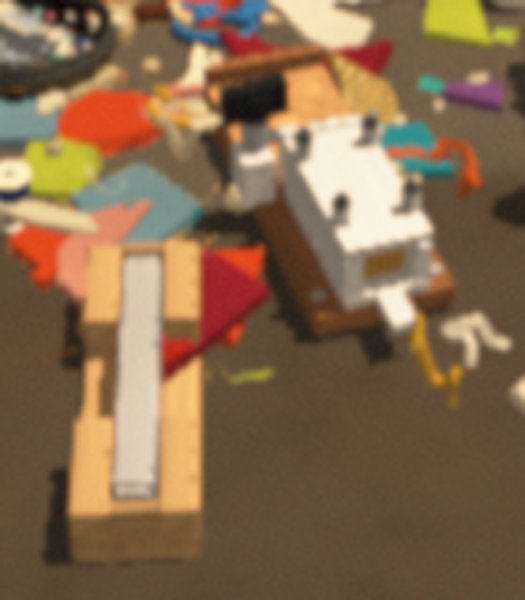

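The zoomed crops show the lid corners, studs, sill, board, knob bar, and the block and drift corners, and I'm fitting poses to those. The knob bar runs from (245,250) to (265,330) in the top crop.

```bash
cat > h.py <<'E'
import numpy as np
from scipy.spatial.transform import Rotation as R
from scipy.optimize import least_squares
K={'s':(482.8346,260.585,190.179),'t':(453.2978,256.5456,189.411)}
E={'s':([.42975296,-.82791554,.73438492],[.9499992,-.00836166,-.17259544]),'t':([.39559245,.04487403,1.14778034],[.17111366,-.00674197,-1.59582402])}
def proj(c,P):
    f,cx,cy=K[c]; e,o=E[c]
    q=(np.atleast_2d(P)-e)@R.from_euler('xyz',o).as_matrix()
    return np.c_[cx-f*q[:,0]/q[:,2], cy+f*q[:,1]/q[:,2]]
def crop(c,u):
    u=np.array(u,float)
    return (u+.5)/4.4-.5+[180,140] if c=='t' else (u+.5)/3.75-.5+[170,160]
def pose(p,M):
    c,s=np.cos(p[2]),np.sin(p[2]); M=np.array(M,float)
    return np.c_[p[0]+c*M[:,0]-s*M[:,1],p[1]+s*M[:,0]+c*M[:,1],M[:,2]+p[3]]
def fit(pts,p0):
    def res(p):
        return np.concatenate([(proj(c,pose(p,[m]))[0]-crop(c,u)) for c,m,u in pts])
    r=least_squares(res,p0,loss='soft_l1',f_scale=1.)
    return r.x,res(r.x).reshape(-1,2)
def ray(c,px):
    f,cx,cy=K[c]; e,o=E[c]
    return np.array(e),R.from_euler('xyz',o).as_matrix()@np.array([(px[0]-cx)/f,-(px[1]-cy)/f,-1])
E
cat > fit.py <<'E'
from h import *
a=.0575
m=[('t',(-a,-.027,.068),(460,137)),('t',(-a,.027,.068),(480,233)),('t',(a,.027,.068),(275,265)),
('t',(.034,-.0215,.087),(299,160)),('t',(-.034,-.0215,.087),(422,138)),('t',(.034,.0215,.087),(314,238)),('t',(-.034,.0215,.087),(437,213)),
('t',(-a,.045,.022),(477,270)),('t',(-a,-.045,.022),(447,127)),('t',(-.0865,0,.03),(515,186)),
('s',(-a,.027,.068),(348,257)),('s',(-a,-.027,.068),(430,238)),('s',(a,.027,.068),(283,125)),
('s',(.034,.0215,.087),(303,130)),('s',(.034,-.0215,.087),(370,117)),('s',(-.034,.0215,.087),(342,196)),('s',(-.034,-.0215,.087),(408,180)),
('s',(-a,.045,.022),(318,325)),('s',(-a,-.045,.022),(455,290)),('s',(-.0865,0,.03),(402,322))]
p,r=fit(m,[.6,0,1.5,0]); print('mould',p.round(4)); print(r.round(1).tolist())
k=[('t',(.105,),(246,252)),('t',(.105,),(265,328))]
L,W=.095,.011; 
d=[('t',(-L,W,.039),(390,460)),('t',(-L,-W,.039),(390,424)),('t',(L,-W,.039),(734,453)),('t',(L,W,.039),(731,490)),
('s',(-L,W,.039),(125,254)),('s',(-L,-W,.039),(161,253)),('s',(L,-W,.039),(157,497)),('s',(L,W,.039),(113,495))]
q,r=fit(d,[.45,-.05,-1.5,0]); print('drift',q.round(4)); print(r.round(1).tolist())
L,W=.107,.033
b=[('t',(-L,W,.037),(368,497)),('t',(-L,-W,.037),(375,382)),('t',(L,-W,.037),(755,411)),('t',(L,W,.037),(750,528)),
('s',(-L,W,.037),(90,243)),('s',(-L,-W,.037),(200,240)),('s',(L,-W,.037),(203,514)),('s',(L,W,.037),(70,515))]
q,r=fit(b,[.45,-.05,-1.5,0]); print('block',q.round(4)); print(r.round(1).tolist())
print('mouth',pose(p,[(-a,0,.045)]),'grip',pose(p,[(.069,.042,.092)]))
for z in(.105,):
  for u in((246,252),(265,328)):
    o,dv=ray('t',crop('t',u)); print('t',o+dv*(z-o[2])/dv[2])
  for u in((222,95),(285,85)):
    o,dv=ray('s',crop('s',u)); print('s',o+dv*(z-o[2])/dv[2])
E
python3 fit.py
```

```text
mould [5.9210e-01 1.7000e-02 1.7214e+00 1.1000e-03]
[[0.2, -0.5], [-0.2, -0.8], [-0.6, 0.2], [-0.0, 1.3], [0.1, 1.5], [-0.3, 1.1], [-0.0, 1.9], [0.4, 0.8], [0.6, -1.2], [-0.0, -0.0], [-1.0, -1.8], [0.7, -1.7], [0.6, 3.1], [0.6, 0.5], [0.6, 0.5], [-0.3, 0.5], [0.7, 1.0], [-0.9, -2.2], [0.8, -1.2], [0.6, 0.1]]
drift [ 4.5370e-01 -8.7500e-02 -1.6649e+00 -9.0000e-04]
[[0.3, -9.2], [-0.3, 8.0], [-0.5, 6.9], [0.5, -10.6], [10.2, 0.1], [-9.3, 0.8], [-10.0, -0.3], [13.3, -0.4]]
block [ 0.5048 -0.0905 -1.6347 -0.0048]
[[1.1, -46.0], [-1.4, 6.7], [-0.7, 3.6], [0.5, -49.7], [50.5, -0.5], [-7.9, 2.2], [-5.0, 0.8], [64.9, -2.1]]
mouth [[ 0.60071891 -0.03988461  0.04612875]] grip [[0.54021375 0.07888144 0.09312875]]
t [0.55907864 0.08268982 0.105     ]
t [0.51842994 0.0734036  0.105     ]
s [0.51834008 0.06988549 0.105     ]
s [0.55759224 0.07433382 0.105     ]
```

```bash
sed -i "s/('s',(a,.027,.068),(283,125)),//; s/(-L,W,/(-L,Q,/g; s/(-L,-W,/(-L,W,/g; s/(-L,Q,/(-L,-W,/g; s/(L,W,/(L,Q,/g; s/(L,-W,/(L,W,/g; s/(L,Q,/(L,-W,/g; s/(-L,-W,/(-L,-W,/g" fit.py
cat >> fit.py <<'E'
import cv2
q1=fit(d,[.45,-.05,-1.5,0])[0]; q2=q
for c,n,x0,y0,w,h,s in(('t','top0',180,140,180,130,4.4),('s','side0',170,160,140,160,3.75)):
    im=cv2.resize(cv2.imread(f'pics/{n}.png')[y0:y0+h,x0:x0+w],None,fx=s,fy=s,interpolation=cv2.INTER_CUBIC)
    def box(p,x,y,z,col):
        for zz in z:
            P=(proj(c,pose(p,[(x[0],y[0],zz),(x[1],y[0],zz),(x[1],y[1],zz),(x[0],y[1],zz)]))-[x0,y0]+.5)*s-.5
            cv2.polylines(im,[P.round().astype(int)],True,col,1)
    box(p,(-a,a),(-.027,.027),(.068,),(0,0,255)); box(p,(-a,.1895),(-.045,.045),(.022,),(255,0,0))
    box(p,(.067,.181),(-.042,.042),(.028,),(0,200,0)); box(p,(-.0865,-a),(-.008,.008),(.03,),(255,0,255))
    box(p,(.063,.075),(.02,.064),(.105,),(255,255,0))
    for x in(-.034,.034):
        for y in(-.0215,.0215): box(p,(x-.003,x+.003),(y-.003,y+.003),(.087,),(0,255,0))
    box(q1,(-.095,.095),(-.011,.011),(.039,),(0,0,255)); box(q2,(-.107,.107),(-.033,.033),(.037,),(255,0,0))
    cv2.imwrite(f'pics/o_{c}.png',im)
E
python3 fit.py
python3 -c "
import cv2,numpy as np
a=cv2.imread('pics/o_t.png');b=cv2.imread('pics/o_s.png')
cv2.imwrite('pics/ot.png',a[80:572]);cv2.imwrite('pics/os.png',b)"
```

```text
mould [5.9230e-01 1.6900e-02 1.7206e+00 4.0000e-04]
[[0.2, -0.5], [-0.3, -0.8], [-0.6, 0.1], [0.0, 1.3], [0.1, 1.5], [-0.3, 1.1], [-0.0, 1.9], [0.4, 0.8], [0.6, -1.2], [-0.0, -0.0], [-0.9, -1.6], [0.8, -1.4], [0.7, 0.7], [0.7, 0.8], [-0.2, 0.8], [0.8, 1.3], [-0.9, -1.9], [0.9, -0.9], [0.7, 0.4]]
drift [ 4.513e-01 -8.730e-02 -1.678e+00 -4.000e-04]
[[-0.3, 0.3], [0.4, -0.5], [-0.1, -0.7], [0.1, -0.0], [-0.2, 0.4], [0.1, 0.3], [-0.4, -0.9], [-0.2, 0.1]]
block [ 4.5240e-01 -8.7700e-02 -1.6756e+00  1.1000e-03]
[[-0.8, 0.2], [-0.3, -0.7], [0.5, -0.3], [0.4, 0.3], [-0.1, 0.5], [-0.0, 0.2], [-0.3, -1.0], [0.1, 0.4]]
mouth [[ 0.60089011 -0.03990738  0.04538527]] grip [[0.5404856  0.0789099  0.09238527]]
t [0.55907864 0.08268982 0.105     ]
t [0.51842994 0.0734036  0.105     ]
s [0.51834008 0.06988549 0.105     ]
s [0.55759224 0.07433382 0.105     ]
```

View pics/ot.png

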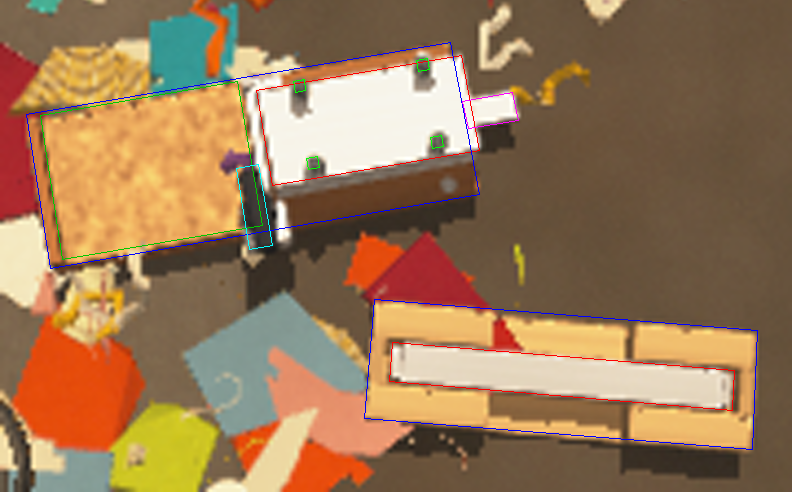

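View pics/os.png

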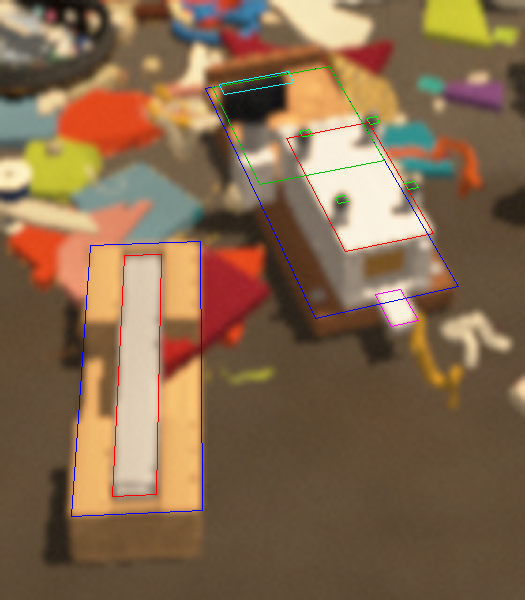

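The fits agree between both views: mould (0.592, 0.017, yaw 1.72), drift (0.451, -0.087, yaw -1.68), latch about 0.075, and fitted heights within about 1 mm of the text. Next is the move towards the knob.

>>> {"name": "step_arm", "arguments": {
  "gripper": [-1, -1, -1, -1, -1, -1, -1, -1, -1, -1],
  "delta_pos": [
    [0.1, -0.1, 0],
    [0.2, -0.2, 0],
    [0.3, -0.3, 0],
    [0.4, -0.4, 0],
    [0.5, -0.5, 0],
    [0.6, -0.6, 0],
    [0.7, -0.7, 0],
    [0.8, -0.8, 0],
    [0.9, -0.9, 0],
    [1, -1, 0]
  ],
  "turn": [
    [0, 0, 0],
    [0, 0, 0],
    [0, 0, 0],
    [0, 0, 0],
    [0, 0, 0],
    [0, 0, 0],
    [0, 0, 0],
    [0, 0, 0],
    [0, 0, 0],
    [0, 0, 0]
  ]
}}

```text
t: 0.93
tool_pos: [0.2562, -0.5146, 0.2314]
tool_rot: [3.142, -0.0, 0.321]
contact_force: [-0.1, -0.9, -0.5]
finger_gap: 0.0852
grasp_force: 0.0
```

>>> {"name": "step_arm", "arguments": {
  "gripper": [-1, -1, -1, -1, -1, -1, -1, -1, -1, -1],
  "delta_pos": [
    [0.1, -0.1, 0],
    [0.2, -0.2, 0],
    [0.3, -0.3, 0],
    [0.4, -0.4, 0],
    [0.5, -0.5, 0],
    [0.6, -0.6, 0],
    [0.7, -0.7, 0],
    [0.8, -0.8, 0],
    [0.9, -0.9, 0],
    [1, -1, 0]
  ],
  "turn": [
    [0, 0, 0],
    [0, 0, 0],
    [0, 0, 0],
    [0, 0, 0],
    [0, 0, 0],
    [0, 0, 0],
    [0, 0, 0],
    [0, 0, 0],
    [0, 0, 0],
    [0, 0, 0]
  ]
}}

```text
t: 1.77
tool_pos: [0.3068, -0.4135, 0.2314]
tool_rot: [3.142, -0.0, 0.321]
contact_force: [-0.3, -0.3, -0.8]
finger_gap: 0.0854
grasp_force: 0.0
```

Works as expected, so I continue.

>>> {"name": "step_arm", "arguments": {
  "gripper": [-1, -1, -1, -1, -1, -1, -1, -1, -1, -1],
  "delta_pos": [
    [0.1, -0.1, 0],
    [0.2, -0.2, 0],
    [0.3, -0.3, 0],
    [0.4, -0.4, 0],
    [0.5, -0.5, 0],
    [0.6, -0.6, 0],
    [0.7, -0.7, 0],
    [0.8, -0.8, 0],
    [0.9, -0.9, 0],
    [1, -1, 0]
  ],
  "turn": [
    [0, 0, 0],
    [0, 0, 0],
    [0, 0, 0],
    [0, 0, 0],
    [0, 0, 0],
    [0, 0, 0],
    [0, 0, 0],
    [0, 0, 0],
    [0, 0, 0],
    [0, 0, 0]
  ]
}}

```text
t: 2.6
tool_pos: [0.3576, -0.3123, 0.2313]
tool_rot: [-3.142, -0.0, 0.321]
contact_force: [1.1, -0.7, -0.1]
finger_gap: 0.0855
grasp_force: 0.0
```

>>> {"name": "step_arm", "arguments": {
  "gripper": [-1, -1, -1, -1, -1, -1, -1, -1, -1, -1],
  "delta_pos": [
    [0.1, -0.1, 0],
    [0.2, -0.2, 0],
    [0.3, -0.3, 0],
    [0.4, -0.4, 0],
    [0.5, -0.5, 0],
    [0.6, -0.6, 0],
    [0.7, -0.7, 0],
    [0.8, -0.8, 0],
    [0.9, -0.9, 0],
    [1, -1, 0]
  ],
  "turn": [
    [0, 0, 0],
    [0, 0, 0],
    [0, 0, 0],
    [0, 0, 0],
    [0, 0, 0],
    [0, 0, 0],
    [0, 0, 0],
    [0, 0, 0],
    [0, 0, 0],
    [0, 0, 0]
  ]
}}

```text
t: 3.43
tool_pos: [0.4081, -0.2112, 0.2314]
tool_rot: [3.142, -0.0, 0.321]
contact_force: [-0.2, -1.2, 0.1]
finger_gap: 0.0857
grasp_force: 0.0
```

>>> {"name": "step_arm", "arguments": {
  "gripper": [-1, -1, -1, -1, -1, -1, -1, -1, -1, -1],
  "delta_pos": [
    [0.1, -0.1, 0],
    [0.2, -0.2, 0],
    [0.3, -0.3, 0],
    [0.4, -0.4, 0],
    [0.5, -0.5, 0],
    [0.6, -0.6, 0],
    [0.7, -0.7, 0],
    [0.8, -0.8, 0],
    [0.9, -0.9, 0],
    [1, -1, 0]
  ],
  "turn": [
    [0, 0, 0],
    [0, 0, 0],
    [0, 0, 0],
    [0, 0, 0],
    [0, 0, 0],
    [0, 0, 0],
    [0, 0, 0],
    [0, 0, 0],
    [0, 0, 0],
    [0, 0, 0]
  ]
}}

```text
t: 4.27
tool_pos: [0.4587, -0.11, 0.2313]
tool_rot: [-3.142, -0.0, 0.321]
contact_force: [-0.1, 1.2, -0.5]
finger_gap: 0.0851
grasp_force: 0.0
```

>>> {"name": "step_arm", "arguments": {
  "gripper": [-1, -1, -1, -0.5, -0.2, -0.1, -0.1, -0.1, -0.1, -0.1],
  "delta_pos": [
    [0.1, -0.1, 0],
    [0.2, -0.2, 0],
    [0.3, -0.3, 0],
    [0.4, -0.4, 0],
    [0.5, -0.5, 0],
    [0.6, -0.6, 0],
    [0.7, -0.7, 0],
    [0.8, -0.8, 0],
    [0.9, -0.9, 0],
    [1, -1, 0]
  ],
  "turn": [
    [0, 0, 0.02],
    [0, 0, 0.04],
    [0, 0, 0.06],
    [0, 0, 0.08],
    [0, 0, 0.1],
    [0, 0, 0.12],
    [0, 0, 0.14],
    [0, 0, 0.16],
    [0, 0, 0.18],
    [0, 0, 0.18]
  ]
}}

```text
t: 5.1
tool_pos: [0.5093, -0.0088, 0.2313]
tool_rot: [-3.142, 0.0, 0.226]
contact_force: [-0.2, -0.0, 0.2]
finger_gap: 0.0468
grasp_force: 0.0
```

```bash
cat >> h.py <<'E'
def go(target,yaw=None):
    "shift in tool units from present pose to world target (TCP), turn units"
    from bench import bot
    s=bot.state(); r=R.from_euler('xyz',s['tool_rot']); 
    print('t',round(s['t'],2),'pos',s['tool_pos'].round(4),'rot',s['tool_rot'].round(4),'q',s['q'].round(2))
    out=(r.inv().apply(np.array(target)-s['tool_pos'])/.08).round(3)
    tu=0 if yaw is None else (r.inv()*R.from_euler('xyz',[np.pi,0,yaw])).as_rotvec()/np.deg2rad(30)
    print('shift',out,'turn',np.round(tu,3),'F',s['contact_force'].round(1),'gap',round(s['finger_gap'],4),s['grasp_force'])
MP=(.5923,.0169,1.7206,0.)
E
python3 -c "
from h import *
go([.5397,.0784,.083],.225)"
```

```text
t 5.1 pos [ 0.5093 -0.0088  0.2313] rot [-3.1415e+00  1.0000e-04  2.2650e-01] q [ 0.07  0.4  -0.13  1.82  0.06  0.92 -1.44]
shift [ 0.615 -0.977  1.854] turn [-0.     0.     0.003] F [-0.2 -0.   0.2] gap 0.0468 0.0
```

>>> {"name": "step_arm", "arguments": {
  "gripper": [-0.1, -0.1, -0.1, -0.1, -0.1, -0.1, -0.1, -0.1, -0.1, -0.1],
  "delta_pos": [
    [0.06, -0.1, 0],
    [0.12, -0.2, 0],
    [0.2, -0.3, 0],
    [0.27, -0.42, 0],
    [0.35, -0.55, 0],
    [0.43, -0.68, 0.1],
    [0.5, -0.8, 0.25],
    [0.58, -0.92, 0.45],
    [0.615, -0.977, 0.65],
    [0.615, -0.977, 0.85]
  ],
  "turn": [
    [0, 0, 0],
    [0, 0, 0],
    [0, 0, 0],
    [0, 0, 0],
    [0, 0, 0],
    [0, 0, 0],
    [0, 0, 0],
    [0, 0, 0],
    [0, 0, 0],
    [0, 0, 0]
  ]
}}

```text
t: 5.93
tool_pos: [0.5394, 0.0801, 0.1614]
tool_rot: [-3.14, 0.0, 0.23]
contact_force: [0.8, 0.6, -0.0]
finger_gap: 0.0471
grasp_force: 0.0
```

>>> {"name": "step_arm", "arguments": {
  "gripper": [-0.1, -0.1, -0.1, -0.1, -0.1, -0.1, -0.1, -0.1, -0.1, -0.1],
  "delta_pos": [
    [0, 0, 0.15],
    [0, 0, 0.3],
    [0, 0, 0.45],
    [0, 0, 0.6],
    [0, 0, 0.7],
    [0, 0, 0.8],
    [0, 0, 0.88],
    [0, 0, 0.95],
    [0, 0, 1],
    [0, 0, 1]
  ],
  "turn": [
    [0, 0, 0],
    [0, 0, 0],
    [0, 0, 0],
    [0, 0, 0],
    [0, 0, 0],
    [0, 0, 0],
    [0, 0, 0],
    [0, 0, 0],
    [0, 0, 0],
    [0, 0, 0]
  ]
}}

```text
t: 6.77
tool_pos: [0.5391, 0.0772, 0.0826]
tool_rot: [-3.142, 0.001, 0.227]
contact_force: [-0.2, -0.0, -0.0]
finger_gap: 0.047
grasp_force: 0.0
```

>>> {"name": "step_arm", "arguments": {
  "gripper": [0.2, 0.4, 0.6, 0.8, 1, 1, 1, 1, 1, 1],
  "delta_pos": [
    [0, 0, 0],
    [0, 0, 0],
    [0, 0, 0],
    [0, 0, 0],
    [0, 0, 0],
    [0, 0, 0],
    [0, 0, 0],
    [0, 0, 0],
    [0, 0, 0],
    [0, 0, 0]
  ],
  "turn": [
    [0, 0, 0],
    [0, 0, 0],
    [0, 0, 0],
    [0, 0, 0],
    [0, 0, 0],
    [0, 0, 0],
    [0, 0, 0],
    [0, 0, 0],
    [0, 0, 0],
    [0, 0, 0]
  ]
}}

```text
t: 7.6
tool_pos: [0.5396, 0.0789, 0.0841]
tool_rot: [-3.14, -0.001, 0.228]
contact_force: [-1.7, 3.8, 5.8]
finger_gap: 0.0109
grasp_force: 59.7
```

>>> {"name": "step_arm", "arguments": {
  "gripper": [1, 1, 1, 1, 1, 1, 1, 1, 1, 1],
  "delta_pos": [
    [0, 0, 0],
    [0, 0, 0],
    [0, 0, 0],
    [0, 0, 0],
    [0, 0, 0],
    [0, 0, 0],
    [0, 0, 0],
    [0, 0, 0],
    [0, 0, 0],
    [0, 0, 0]
  ],
  "turn": [
    [0, 0, -0.1],
    [0, 0, -0.2],
    [0, 0, -0.3],
    [0, 0, -0.4],
    [0, 0, -0.5],
    [0, 0, -0.6],
    [0, 0, -0.7],
    [0, 0, -0.8],
    [0, 0, -0.9],
    [0, 0, -1]
  ]
}}

```text
t: 8.43
tool_pos: [0.5396, 0.0791, 0.0841]
tool_rot: [-3.141, -0.002, 0.754]
contact_force: [-2.3, 3.7, 5.7]
finger_gap: 0.0109
grasp_force: 59.7
```

>>> {"name": "step_arm", "arguments": {
  "gripper": [1, 1, 1, 1, 1, 1, 1, 1, 1, 1],
  "delta_pos": [
    [0, 0, 0],
    [0, 0, 0],
    [0, 0, 0],
    [0, 0, 0],
    [0, 0, 0],
    [0, 0, 0],
    [0, 0, 0],
    [0, 0, 0],
    [0, 0, 0],
    [0, 0, 0]
  ],
  "turn": [
    [0, 0, -0.1],
    [0, 0, -0.2],
    [0, 0, -0.3],
    [0, 0, -0.4],
    [0, 0, -0.5],
    [0, 0, -0.6],
    [0, 0, -0.7],
    [0, 0, -0.8],
    [0, 0, -0.9],
    [0, 0, -1]
  ]
}}

```text
t: 9.27
tool_pos: [0.5395, 0.0791, 0.0841]
tool_rot: [3.141, -0.003, 1.277]
contact_force: [-2.7, 3.6, 5.6]
finger_gap: 0.0108
grasp_force: 59.7
```

>>> {"name": "step_arm", "arguments": {
  "gripper": [1, 1, 1, 1, 1, 1, 1, 1, 1, 1],
  "delta_pos": [
    [0, 0, 0],
    [0, 0, 0],
    [0, 0, 0],
    [0, 0, 0],
    [0, 0, 0],
    [0, 0, 0],
    [0, 0, 0],
    [0, 0, 0],
    [0, 0, 0],
    [0, 0, 0]
  ],
  "turn": [
    [0, 0, -0.1],
    [0, 0, -0.2],
    [0, 0, -0.3],
    [0, 0, -0.4],
    [0, 0, -0.5],
    [0, 0, -0.6],
    [0, 0, -0.7],
    [0, 0, -0.75],
    [0, 0, -0.75],
    [0, 0, -0.75]
  ]
}}

```text
t: 10.1
tool_pos: [0.5394, 0.0792, 0.0841]
tool_rot: [3.14, -0.003, 1.668]
contact_force: [-2.6, 3.5, 6.5]
finger_gap: 0.0111
grasp_force: 59.8
```

>>> {"name": "step_arm", "arguments": {
  "gripper": [0.2, 0, -0.2, -0.2, -0.2, -0.2, -0.2, -0.2, -0.2, -0.2],
  "delta_pos": [
    [0, 0, 0],
    [0, 0, 0],
    [0, 0, 0],
    [0, 0, 0],
    [0, 0, -0.1],
    [0, 0, -0.25],
    [0, 0, -0.45],
    [0, 0, -0.65],
    [0, 0, -0.85],
    [0, 0, -1]
  ],
  "turn": [
    [0, 0, 0],
    [0, 0, 0],
    [0, 0, 0],
    [0, 0, 0],
    [0, 0, 0],
    [0, 0, 0],
    [0, 0, 0],
    [0, 0, 0],
    [0, 0, 0],
    [0, 0, 0]
  ]
}}

```text
t: 10.93
tool_pos: [0.54, 0.0772, 0.1652]
tool_rot: [3.14, 0.0, 1.666]
contact_force: [-0.3, -0.2, 0.7]
finger_gap: 0.0511
grasp_force: 0.0
```

```bash
python3 -c "
from h import *
import cv2
from bench import bot
# drift pinch point: grasp at drift middle, tool y across drift
go([.4515,-.0874,.018],1.47)
p=bot.read_camera('top');cv2.imwrite('pics/top1.png',cv2.resize(p['color'][130:280,170:370],None,fx=4,fy=4,interpolation=cv2.INTER_CUBIC))
"
```

```text
t 10.93 pos [0.54   0.0772 0.1652] rot [3.1398 0.     1.6662] q [ 0.2   0.59 -0.6   1.8   0.42  0.88 -0.5 ]
shift [-1.943 -1.301  1.837] turn [ 0.003 -0.     0.375] F [-0.3 -0.2  0.7] gap 0.0511 0.0
```

View pics/top1.png

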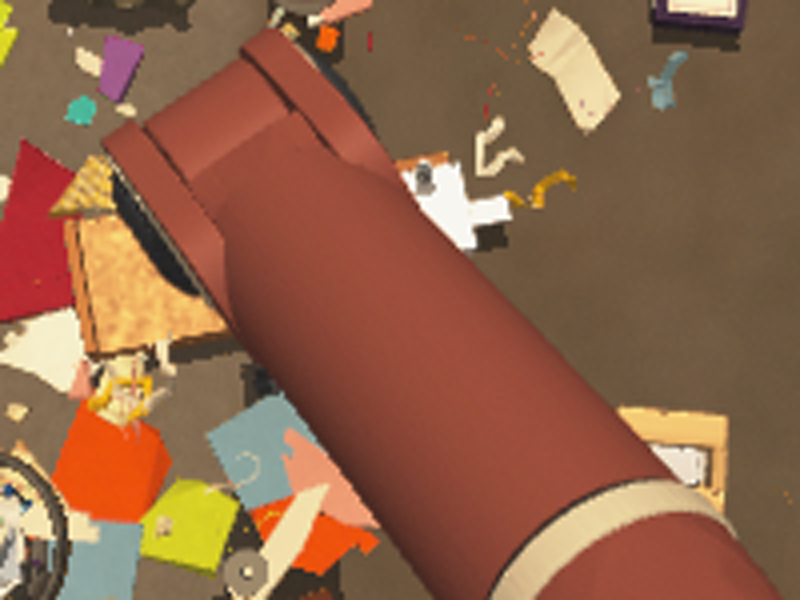

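The arm hides the door in this picture, so I'll check it later. Next is the drift.

>>> {"name": "step_arm", "arguments": {
  "gripper": [-0.4, -0.4, -0.4, -0.4, -0.4, -0.4, -0.4, -0.4, -0.4, -0.4],
  "delta_pos": [
    [-0.08, -0.05, 0],
    [-0.2, -0.13, 0],
    [-0.3, -0.2, 0],
    [-0.4, -0.27, 0],
    [-0.5, -0.33, 0],
    [-0.6, -0.4, 0],
    [-0.7, -0.47, 0],
    [-0.8, -0.53, 0],
    [-0.9, -0.6, 0],
    [-1, -0.67, 0]
  ],
  "turn": [
    [0, 0, 0],
    [0, 0, 0],
    [0, 0, 0],
    [0, 0, 0],
    [0, 0, 0],
    [0, 0, 0],
    [0, 0, 0],
    [0, 0, 0],
    [0, 0, 0],
    [0, 0, 0]
  ]
}}

```text
t: 11.82
tool_pos: [0.4933, -0.0083, 0.1634]
tool_rot: [3.141, -0.0, 1.666]
contact_force: [-0.3, 0.7, 0.3]
finger_gap: 0.0597
grasp_force: 0.0
```

>>> {"name": "step_arm", "arguments": {
  "gripper": [-0.4, -0.4, -0.4, -0.4, -0.4, -0.4, -0.4, -0.4, -0.4, -0.4],
  "delta_pos": [
    [-0.1, -0.07, 0],
    [-0.2, -0.13, 0],
    [-0.3, -0.2, 0],
    [-0.4, -0.27, 0],
    [-0.5, -0.33, 0],
    [-0.6, -0.4, 0],
    [-0.7, -0.47, 0],
    [-0.8, -0.53, 0],
    [-0.9, -0.6, 0],
    [-1, -0.66, 0]
  ],
  "turn": [
    [0, 0, 0.04],
    [0, 0, 0.08],
    [0, 0, 0.12],
    [0, 0, 0.16],
    [0, 0, 0.2],
    [0, 0, 0.24],
    [0, 0, 0.28],
    [0, 0, 0.32],
    [0, 0, 0.36],
    [0, 0, 0.387]
  ]
}}

```text
t: 12.65
tool_pos: [0.4483, -0.093, 0.1633]
tool_rot: [-3.141, 0.0, 1.462]
contact_force: [-0.1, -0.1, 0.4]
finger_gap: 0.06
grasp_force: 0.0
```

```bash
python3 -c "
from h import *
import cv2
from bench import bot
go([.450,-.1024,.012],1.4636)
p=bot.read_camera('top');cv2.imwrite('pics/top2.png',cv2.resize(p['color'][130:280,170:370],None,fx=4,fy=4,interpolation=cv2.INTER_CUBIC))
for n in('end_door','latch'):
  print([(d['p'],d['extent']) for d in bot.masks_of(p,n)][:2])
p=bot.read_camera('side');cv2.imwrite('pics/side2.png',cv2.resize(p['color'][160:320,170:310],None,fx=3.75,fy=3.75,interpolation=cv2.INTER_CUBIC))
"
```

```text
t 12.65 pos [ 0.4483 -0.093   0.1633] rot [-3.1415  0.      1.4621] q [ 0.56  0.47 -0.57  2.03  0.37  0.74 -0.35]
shift [-0.115  0.034  1.892] turn [-0.     0.    -0.003] F [-0.1 -0.1  0.4] gap 0.06 0.0
[(0.59, [222.8, 178.9, 23.8, 2.7])]
[]
```

View pics/side2.png

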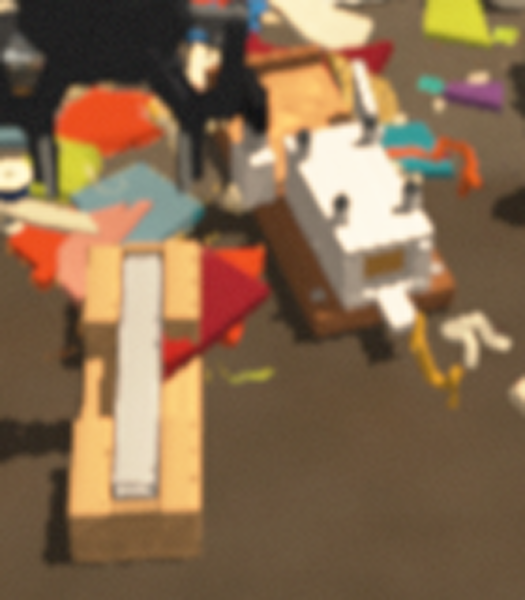

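The door stands open: its plate shows edge-on at (362,90) in the side crop, and the detector sees it lying along the bore. The drift is still in its block, so I go down to grasp it.

>>> {"name": "step_arm", "arguments": {
  "gripper": [-0.4, -0.4, -0.4, -0.4, -0.4, -0.4, -0.4, -0.4, -0.4, -0.4],
  "delta_pos": [
    [-0.05, 0.01, 0.05],
    [-0.115, 0.034, 0.1],
    [-0.115, 0.034, 0.2],
    [-0.115, 0.034, 0.3],
    [-0.115, 0.034, 0.4],
    [-0.115, 0.034, 0.52],
    [-0.115, 0.034, 0.64],
    [-0.115, 0.034, 0.76],
    [-0.115, 0.034, 0.88],
    [-0.115, 0.034, 1]
  ],
  "turn": [
    [0, 0, 0],
    [0, 0, 0],
    [0, 0, 0],
    [0, 0, 0],
    [0, 0, 0],
    [0, 0, 0],
    [0, 0, 0],
    [0, 0, 0],
    [0, 0, 0],
    [0, 0, 0]
  ]
}}

```text
t: 13.68
tool_pos: [0.4505, -0.1014, 0.0822]
tool_rot: [-3.141, -0.0, 1.464]
contact_force: [-0.1, -0.0, 0.2]
finger_gap: 0.0599
grasp_force: 0.0
```

>>> {"name": "step_arm", "arguments": {
  "gripper": [-0.4, -0.4, -0.4, -0.4, -0.4, -0.4, -0.4, -0.4, -0.4, -0.4],
  "delta_pos": [
    [0, 0, 0.12],
    [0, 0, 0.25],
    [0, 0, 0.37],
    [0, 0, 0.5],
    [0, 0, 0.6],
    [0, 0, 0.7],
    [0, 0, 0.78],
    [0, 0, 0.84],
    [0, 0, 0.88],
    [0, 0, 0.89]
  ],
  "turn": [
    [0, 0, 0],
    [0, 0, 0],
    [0, 0, 0],
    [0, 0, 0],
    [0, 0, 0],
    [0, 0, 0],
    [0, 0, 0],
    [0, 0, 0],
    [0, 0, 0],
    [0, 0, 0]
  ]
}}

```text
t: 14.52
tool_pos: [0.4505, -0.1015, 0.0117]
tool_rot: [-3.141, -0.0, 1.464]
contact_force: [0.0, 0.5, 0.3]
finger_gap: 0.0598
grasp_force: 0.0
```

>>> {"name": "step_arm", "arguments": {
  "gripper": [-0.2, 0, 0.2, 0.4, 0.6, 0.8, 1, 1, 1, 1],
  "delta_pos": [
    [0, 0, 0],
    [0, 0, 0],
    [0, 0, 0],
    [0, 0, 0],
    [0, 0, 0],
    [0, 0, 0],
    [0, 0, 0],
    [0, 0, 0],
    [0, 0, 0],
    [0, 0, 0]
  ],
  "turn": [
    [0, 0, 0],
    [0, 0, 0],
    [0, 0, 0],
    [0, 0, 0],
    [0, 0, 0],
    [0, 0, 0],
    [0, 0, 0],
    [0, 0, 0],
    [0, 0, 0],
    [0, 0, 0]
  ]
}}

```text
t: 15.35
tool_pos: [0.4507, -0.1016, 0.0126]
tool_rot: [3.141, 0.0, 1.464]
contact_force: [-1.5, -0.2, 5.6]
finger_gap: 0.0208
grasp_force: 59.6
```

```bash
python3 -c "
from h import *
# nose 12 mm before mouth, grip 110 behind nose
t=pose(MP,[(-.0575-.012-.110,0,.027)])[0];print(t)
go(t,1.7206)"
```

```text
[ 0.6190893  -0.16058967  0.027     ]
t 15.35 pos [ 0.4507 -0.1016  0.0126] rot [3.1410e+00 3.0000e-04 1.4639e+00] q [ 0.39  0.72 -0.32  2.14  0.62  0.36 -0.55]
shift [-0.509  2.171 -0.179] turn [ 0.001  0.001 -0.49 ] F [-1.5 -0.2  5.6] gap 0.0208 59.61908161640167
```

>>> {"name": "step_arm", "arguments": {
  "gripper": [1, 1, 1, 1, 1, 1, 1, 1, 1, 1],
  "delta_pos": [
    [0, 0, -0.05],
    [0, 0, -0.12],
    [0, 0, -0.22],
    [0, 0, -0.32],
    [0, 0, -0.42],
    [-0.05, 0, -0.52],
    [-0.15, 0, -0.6],
    [-0.3, 0, -0.6],
    [-0.4, 0, -0.6],
    [-0.5, 0, -0.6]
  ],
  "turn": [
    [0, 0, 0],
    [0, 0, 0],
    [0, 0, 0],
    [0, 0, 0],
    [0, 0, 0],
    [0, 0, 0],
    [0, 0, 0],
    [0, 0, 0],
    [0, 0, 0],
    [0, 0, 0]
  ]
}}

```text
t: 16.18
tool_pos: [0.4461, -0.1425, 0.0605]
tool_rot: [3.141, 0.0, 1.463]
contact_force: [-0.1, -0.2, -3.6]
finger_gap: 0.0209
grasp_force: 58.8
```

>>> {"name": "step_arm", "arguments": {
  "gripper": [1, 1, 1, 1, 1, 1, 1, 1, 1, 1],
  "delta_pos": [
    [-0.05, 0.05, 0],
    [-0.1, 0.12, 0],
    [-0.15, 0.22, 0],
    [-0.2, 0.32, 0],
    [-0.25, 0.43, 0],
    [-0.3, 0.54, 0],
    [-0.3, 0.65, 0],
    [-0.3, 0.77, 0],
    [-0.3, 0.89, 0],
    [-0.3, 1, 0]
  ],
  "turn": [
    [0, 0, 0],
    [0, 0, 0],
    [0, 0, 0],
    [0, 0, 0],
    [0, 0, 0],
    [0, 0, 0],
    [0, 0, 0],
    [0, 0, 0],
    [0, 0, 0],
    [0, 0, 0]
  ]
}}

```text
t: 17.02
tool_pos: [0.5247, -0.1733, 0.06]
tool_rot: [3.141, -0.001, 1.465]
contact_force: [0.3, 0.0, -3.2]
finger_gap: 0.021
grasp_force: 58.8
```

>>> {"name": "step_arm", "arguments": {
  "gripper": [1, 1, 1, 1, 1, 1, 1, 1, 1, 1],
  "delta_pos": [
    [0, 0.1, 0],
    [0, 0.2, 0],
    [0, 0.3, 0],
    [0, 0.4, 0],
    [0, 0.5, 0],
    [0, 0.6, 0],
    [0, 0.7, 0],
    [0, 0.8, 0],
    [0, 0.9, 0],
    [0, 1, 0]
  ],
  "turn": [
    [0, 0, -0.05],
    [0, 0, -0.1],
    [0, 0, -0.15],
    [0, 0, -0.2],
    [0, 0, -0.25],
    [0, 0, -0.3],
    [0, 0, -0.35],
    [0, 0, -0.4],
    [0, 0, -0.45],
    [0, 0, -0.49]
  ]
}}

```text
t: 17.85
tool_pos: [0.6034, -0.1825, 0.06]
tool_rot: [-3.141, -0.0, 1.723]
contact_force: [0.8, -0.8, -3.1]
finger_gap: 0.0207
grasp_force: 58.7
```

```bash
python3 -c "
from h import *
go(pose(MP,[(-.0575-.02-.110,0,.027)])[0],1.7206)"
```

```text
t 17.85 pos [ 0.6034 -0.1825  0.06  ] rot [-3.1414e+00 -2.0000e-04  1.7226e+00] q [ 0.57  0.84 -0.55  1.64  0.56  0.82 -0.07]
shift [0.141 0.235 0.412] turn [-0.    -0.     0.004] F [ 0.8 -0.8 -3.1] gap 0.0207 58.73111128807068
```

>>> {"name": "step_arm", "arguments": {
  "gripper": [1, 1, 1, 1, 1, 1, 1, 1, 1, 1],
  "delta_pos": [
    [0.05, 0.08, 0],
    [0.1, 0.16, 0.05],
    [0.141, 0.235, 0.12],
    [0.141, 0.235, 0.2],
    [0.141, 0.235, 0.27],
    [0.141, 0.235, 0.33],
    [0.141, 0.235, 0.38],
    [0.141, 0.235, 0.4],
    [0.141, 0.235, 0.4],
    [0.141, 0.235, 0.4]
  ],
  "turn": [
    [0, 0, 0],
    [0, 0, 0],
    [0, 0, 0],
    [0, 0, 0],
    [0, 0, 0],
    [0, 0, 0],
    [0, 0, 0],
    [0, 0, 0],
    [0, 0, 0],
    [0, 0, 0]
  ]
}}

```text
t: 18.68
tool_pos: [0.6197, -0.1686, 0.0282]
tool_rot: [3.142, 0.0, 1.72]
contact_force: [0.6, 0.3, -2.6]
finger_gap: 0.021
grasp_force: 58.9
```

```bash
python3 -c "
from h import *
import cv2
from bench import bot
go(pose(MP,[(-.0575-.110,0,.028)])[0],1.7206)
s=bot.state();p=s['tool_pos'];th=s['tool_rot'][2]
ims=[]
for c,n,x0,y0,w,h in(('s','side',205,180,100,120),('t','top',225,155,100,120)):
    im=bot.read_camera(n)['color'][y0:y0+h,x0:x0+w]
    im=cv2.resize(im,None,fx=4,fy=4,interpolation=cv2.INTER_CUBIC)
    def L(P,col):
        Q=((proj(c,P)-[x0,y0]+.5)*4-.5).round().astype(int); cv2.polylines(im,[Q],True,col,1)
    D=(p[0],p[1],th,p[2]+.016)
    L(pose(D,[(.11,.009,.009),(.11,-.009,.009),(.11,-.009,-.009),(.11,.009,-.009)]),(0,0,255))
    L(pose(D,[(-.08,.011,.011),(.104,.011,.011),(.104,-.011,.011),(-.08,-.011,.011)]),(0,255,0))
    a=-.0575
    L(pose(MP,[(a,.016,.03),(a,-.016,.03),(a,-.016,.06),(a,.016,.06)]),(255,0,0))
    ims.append(im)
cv2.imwrite('pics/pre.png',np.hstack(ims))
"
```

```text
t 18.68 pos [ 0.6197 -0.1686  0.0282] rot [3.1415 0.     1.7201] q [ 0.53  0.9  -0.52  1.62  0.58  0.79 -0.1 ]
shift [0.25  0.007 0.002] turn [ 0.     0.    -0.001] F [ 0.6  0.3 -2.6] gap 0.021 58.86671841144562
```

View pics/pre.png

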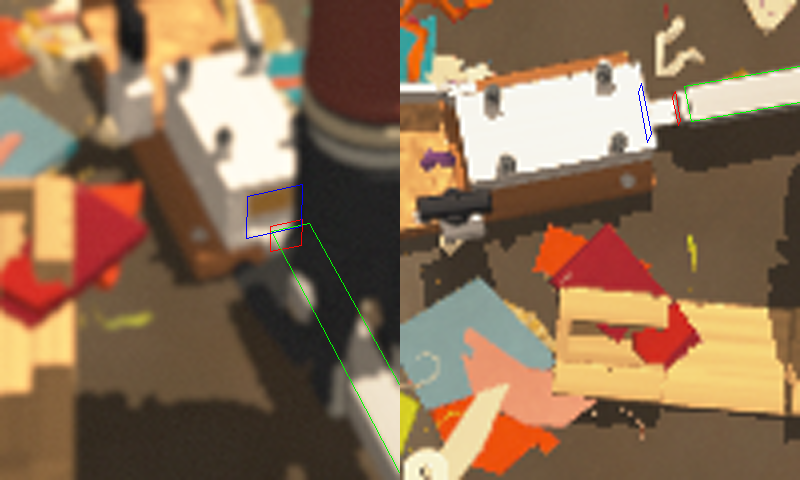

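The nose lies on the bore line in the top view (red mark in line with the blue mouth), and the height fits. Inserting slowly.

>>> {"name": "step_arm", "arguments": {
  "gripper": [1, 1, 1, 1, 1, 1, 1, 1, 1, 1],
  "delta_pos": [
    [0.03, 0, 0],
    [0.07, 0, 0],
    [0.11, 0, 0],
    [0.15, 0, 0],
    [0.19, 0, 0],
    [0.22, 0, 0],
    [0.25, 0, 0],
    [0.27, 0, 0],
    [0.29, 0, 0],
    [0.31, 0, 0]
  ],
  "turn": [
    [0, 0, 0],
    [0, 0, 0],
    [0, 0, 0],
    [0, 0, 0],
    [0, 0, 0],
    [0, 0, 0],
    [0, 0, 0],
    [0, 0, 0],
    [0, 0, 0],
    [0, 0, 0]
  ]
}}

```text
t: 19.62
tool_pos: [0.616, -0.1438, 0.0281]
tool_rot: [-3.142, 0.0, 1.72]
contact_force: [-0.0, -0.3, -3.6]
finger_gap: 0.021
grasp_force: 58.9
```

>>> {"name": "step_arm", "arguments": {
  "gripper": [1, 1, 1, 1, 1, 1, 1, 1, 1, 1],
  "delta_pos": [
    [0.02, 0, 0],
    [0.04, 0, 0],
    [0.06, 0, 0],
    [0.08, 0, 0],
    [0.1, 0, 0],
    [0.12, 0, 0],
    [0.14, 0, 0],
    [0.16, 0, 0],
    [0.18, 0, 0],
    [0.2, 0, 0]
  ],
  "turn": [
    [0, 0, 0],
    [0, 0, 0],
    [0, 0, 0],
    [0, 0, 0],
    [0, 0, 0],
    [0, 0, 0],
    [0, 0, 0],
    [0, 0, 0],
    [0, 0, 0],
    [0, 0, 0]
  ]
}}

```text
t: 20.45
tool_pos: [0.6144, -0.1357, 0.0287]
tool_rot: [3.142, 0.011, 1.716]
contact_force: [0.6, -11.8, -0.0]
finger_gap: 0.0211
grasp_force: 59.2
```

Contact came about 13 mm inside the mouth with 12 N, which matches the wax. Continuing.

>>> {"name": "step_arm", "arguments": {
  "gripper": [1, 1, 1, 1, 1, 1, 1, 1, 1, 1],
  "delta_pos": [
    [0.02, 0, 0],
    [0.04, 0, 0],
    [0.06, 0, 0],
    [0.08, 0, 0],
    [0.1, 0, 0],
    [0.12, 0, 0],
    [0.14, 0, 0],
    [0.16, 0, 0],
    [0.18, 0, 0],
    [0.2, 0, 0]
  ],
  "turn": [
    [0, 0, 0],
    [0, 0, 0],
    [0, 0, 0],
    [0, 0, 0],
    [0, 0, 0],
    [0, 0, 0],
    [0, 0, 0],
    [0, 0, 0],
    [0, 0, 0],
    [0, 0, 0]
  ]
}}

```text
t: 21.28
tool_pos: [0.6119, -0.1215, 0.0288]
tool_rot: [-3.141, 0.012, 1.715]
contact_force: [0.8, -12.4, -0.5]
finger_gap: 0.0212
grasp_force: 59.2
```

```bash
cat >> h.py <<'E'
def ins(g=.110):
    from bench import bot
    s=bot.state(); d=s['tool_pos'][:2]-MP[:2]; c,n=np.cos(MP[2]),np.sin(MP[2])
    u,v=c*d[0]+n*d[1],-n*d[0]+c*d[1]
    print('t',round(s['t'],2),'ins mm',round((u+g+.0575)*1e3,1),'lat',round(v*1e3,1),'z',s['tool_pos'][2].round(4),'F',s['contact_force'].round(1),'M',s['ft_torque'].round(2),s['tool_rot'].round(3))
E
python3 -c "
from h import *
ins()"
```

```text
t 21.28 ins mm 27.7 lat 1.3 z 0.0288 F [  0.8 -12.4  -0.5] M [-2.21 -0.08  0.14] [-3.141  0.012  1.715]
```

>>> {"name": "step_arm", "arguments": {
  "gripper": [1, 1, 1, 1, 1, 1, 1, 1, 1, 1],
  "delta_pos": [
    [0.025, 0, 0],
    [0.05, 0, 0],
    [0.075, 0, 0],
    [0.1, 0, 0],
    [0.13, 0, 0],
    [0.16, 0, 0],
    [0.19, 0, 0],
    [0.22, 0, 0],
    [0.25, 0, 0],
    [0.28, 0, 0]
  ],
  "turn": [
    [0, 0, 0],
    [0, 0, 0],
    [0, 0, 0],
    [0, 0, 0],
    [0, 0, 0],
    [0, 0, 0],
    [0, 0, 0],
    [0, 0, 0],
    [0, 0, 0],
    [0, 0, 0]
  ]
}}

```text
t: 22.12
tool_pos: [0.6084, -0.0996, 0.0287]
tool_rot: [-3.14, 0.013, 1.715]
contact_force: [-0.1, -12.2, -0.2]
finger_gap: 0.0211
grasp_force: 59.3
```

>>> {"name": "step_arm", "arguments": {
  "gripper": [1, 1, 1, 1, 1, 1, 1, 1, 1, 1],
  "delta_pos": [
    [0.03, 0, 0],
    [0.06, 0, 0],
    [0.09, 0, 0],
    [0.12, 0, 0],
    [0.15, 0, 0],
    [0.18, 0, 0],
    [0.21, 0, 0],
    [0.24, 0, 0],
    [0.27, 0, 0],
    [0.3, 0, 0]
  ],
  "turn": [
    [0, 0, 0],
    [0, 0, 0],
    [0, 0, 0],
    [0, 0, 0],
    [0, 0, 0],
    [0, 0, 0],
    [0, 0, 0],
    [0, 0, 0],
    [0, 0, 0],
    [0, 0, 0]
  ]
}}

```text
t: 22.95
tool_pos: [0.6046, -0.0763, 0.0286]
tool_rot: [-3.139, 0.013, 1.715]
contact_force: [-0.1, -15.3, 1.9]
finger_gap: 0.0212
grasp_force: 59.9
```

```bash
python3 -c "
from h import *
ins()"
```

```text
t 22.95 ins mm 73.5 lat 1.8 z 0.0286 F [ -0.1 -15.3   1.9] M [-2.56  0.    0.21] [-3.139  0.013  1.715]
```

>>> {"name": "step_arm", "arguments": {
  "gripper": [1, 1, 1, 1, 1, 1, 1, 1, 1, 1],
  "delta_pos": [
    [0.03, 0, 0],
    [0.06, 0, 0],
    [0.09, 0, 0],
    [0.12, 0, 0],
    [0.14, 0, 0],
    [0.14, 0, 0],
    [0.1, 0, 0],
    [0.06, 0, 0.01],
    [0.03, 0, 0.02],
    [0.03, 0, 0.03]
  ],
  "turn": [
    [0, 0, 0],
    [0, 0, 0],
    [0, 0, 0],
    [0, 0, 0],
    [0, 0, 0],
    [0, 0, 0],
    [0, 0, 0],
    [0, 0, 0],
    [0, 0, 0],
    [0, 0, 0]
  ]
}}

```text
t: 23.78
tool_pos: [0.6043, -0.0665, 0.0259]
tool_rot: [3.142, 0.003, 1.718]
contact_force: [0.6, -6.3, 0.4]
finger_gap: 0.021
grasp_force: 59.3
```

```bash
python3 -c "
from h import *
ins()"
```

```text
t 23.78 ins mm 83.2 lat 0.6 z 0.0259 F [ 0.6 -6.3  0.4] M [-1.   -0.09  0.08] [3.142e+00 3.000e-03 1.718e+00]
```

>>> {"name": "step_arm", "arguments": {
  "gripper": [0.6, 0.4, 0.2, 0, -0.2, -0.3, -0.3, -0.3, -0.3, -0.3],
  "delta_pos": [
    [0, 0, 0],
    [0, 0, 0],
    [0, 0, 0],
    [0, 0, 0],
    [0, 0, 0],
    [0, 0, 0],
    [0, 0, 0],
    [0, 0, 0],
    [-0.05, 0, 0],
    [-0.1, 0, 0]
  ],
  "turn": [
    [0, 0, 0],
    [0, 0, 0],
    [0, 0, 0],
    [0, 0, 0],
    [0, 0, 0],
    [0, 0, 0],
    [0, 0, 0],
    [0, 0, 0],
    [0, 0, 0],
    [0, 0, 0]
  ]
}}

```text
t: 24.62
tool_pos: [0.6052, -0.0718, 0.0257]
tool_rot: [-3.142, -0.0, 1.721]
contact_force: [0.1, -1.5, 0.6]
finger_gap: 0.0557
grasp_force: 0.0
```

>>> {"name": "step_arm", "arguments": {
  "gripper": [-0.3, -0.3, -0.3, -0.3, -0.3, -0.3, -0.3, -0.3, -0.3, -0.3],
  "delta_pos": [
    [-0.08, 0, 0],
    [-0.16, 0, 0],
    [-0.24, 0, 0],
    [-0.32, 0, 0],
    [-0.4, 0, 0],
    [-0.48, 0, 0],
    [-0.56, 0, 0],
    [-0.62, 0, 0],
    [-0.64, 0, 0],
    [-0.64, 0, 0]
  ],
  "turn": [
    [0, 0, 0],
    [0, 0, 0],
    [0, 0, 0],
    [0, 0, 0],
    [0, 0, 0],
    [0, 0, 0],
    [0, 0, 0],
    [0, 0, 0],
    [0, 0, 0],
    [0, 0, 0]
  ]
}}

```text
t: 25.45
tool_pos: [0.6128, -0.1232, 0.0256]
tool_rot: [-3.142, 0.0, 1.719]
contact_force: [-1.1, 0.3, 0.2]
finger_gap: 0.0555
grasp_force: 0.0
```

```bash
python3 -c "
from h import *
import cv2
from bench import bot
ins(0)
ims=[]
for c,n,x0,y0,w,h in(('s','side',205,160,100,120),('t','top',190,150,150,120)):
    p=bot.read_camera(n); print(n,[(d['p'],d['extent']) for d in bot.masks_of(p,'drift')][:1],[(d['p'],d['extent']) for d in bot.masks_of(p,'wax_bar')][:1])
    ims.append(cv2.resize(p['color'][y0:y0+h,x0:x0+w],None,fx=3.2,fy=3.2,interpolation=cv2.INTER_CUBIC))
cv2.imwrite('pics/mid.png',np.hstack(ims))
"
```

```text
t 25.45 ins mm -84.1 lat 0.6 z 0.0256 F [-1.1  0.3  0.2] M [-0.02 -0.01  0.05] [-3.142  0.     1.719]
side [(0.74, [287.9, 257.5, 17.7, 24.4])] [(0.48, [248.1, 210.2, 48.4, 77.5])]
top [] [(0.81, [229.4, 195.0, 22.0, 17.8])]
```

View pics/mid.png

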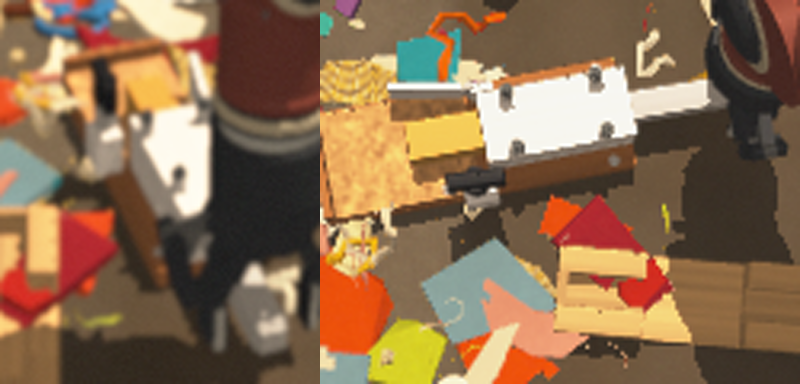

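The wax sticks out about 55 mm onto the landing, the drift lies in the mouth, and the fingers are near its rear end. Regripping there.

>>> {"name": "step_arm", "arguments": {
  "gripper": [0, 0.2, 0.4, 0.6, 0.8, 1, 1, 1, 1, 1],
  "delta_pos": [
    [0, 0, 0],
    [0, 0, 0],
    [0, 0, 0],
    [0, 0, 0],
    [0, 0, 0],
    [0, 0, 0],
    [0, 0, 0],
    [0, 0, 0],
    [0, 0, 0],
    [0, 0, 0]
  ],
  "turn": [
    [0, 0, 0],
    [0, 0, 0],
    [0, 0, 0],
    [0, 0, 0],
    [0, 0, 0],
    [0, 0, 0],
    [0, 0, 0],
    [0, 0, 0],
    [0, 0, 0],
    [0, 0, 0]
  ]
}}

```text
t: 26.58
tool_pos: [0.6129, -0.1224, 0.0258]
tool_rot: [3.141, -0.0, 1.72]
contact_force: [-0.7, 0.4, 1.9]
finger_gap: 0.0211
grasp_force: 61.6
```

>>> {"name": "step_arm", "arguments": {
  "gripper": [1, 1, 1, 1, 1, 1, 1, 1, 1, 1],
  "delta_pos": [
    [0.02, 0, -0.01],
    [0.04, 0, -0.02],
    [0.06, 0, -0.02],
    [0.08, 0, -0.02],
    [0.1, 0, -0.02],
    [0.12, 0, -0.02],
    [0.14, 0, -0.02],
    [0.16, 0, -0.02],
    [0.18, 0, -0.02],
    [0.2, 0, -0.02]
  ],
  "turn": [
    [0, 0, 0],
    [0, 0, 0],
    [0, 0, 0],
    [0, 0, 0],
    [0, 0, 0],
    [0, 0, 0],
    [0, 0, 0],
    [0, 0, 0],
    [0, 0, 0],
    [0, 0, 0]
  ]
}}

```text
t: 27.42
tool_pos: [0.6105, -0.1154, 0.0271]
tool_rot: [-3.14, 0.011, 1.715]
contact_force: [1.8, -11.4, 0.3]
finger_gap: 0.0208
grasp_force: 61.4
```

```bash
python3 -c "
from h import *
ins(.167)"
```

```text
t 27.42 ins mm 90.9 lat 1.7 z 0.0271 F [  1.8 -11.4   0.3] M [-2.09 -0.28  0.06] [-3.14   0.011  1.715]
```

>>> {"name": "step_arm", "arguments": {
  "gripper": [1, 1, 1, 1, 1, 1, 1, 1, 1, 1],
  "delta_pos": [
    [0.025, 0, 0],
    [0.05, 0, 0],
    [0.075, 0, 0],
    [0.1, 0, 0],
    [0.125, 0, 0],
    [0.15, 0, 0],
    [0.175, 0, 0],
    [0.2, 0, 0],
    [0.21, 0, 0],
    [0.22, 0, 0]
  ],
  "turn": [
    [0, 0, 0],
    [0, 0, 0],
    [0, 0, 0],
    [0, 0, 0],
    [0, 0, 0],
    [0, 0, 0],
    [0, 0, 0],
    [0, 0, 0],
    [0, 0, 0],
    [0, 0, 0]
  ]
}}

```text
t: 28.25
tool_pos: [0.608, -0.0976, 0.0271]
tool_rot: [-3.14, 0.011, 1.715]
contact_force: [2.1, -11.4, -0.2]
finger_gap: 0.0211
grasp_force: 61.3
```

>>> {"name": "step_arm", "arguments": {
  "gripper": [1, 1, 1, 1, 1, 1, 1, 1, 1, 1],
  "delta_pos": [
    [0.01, 0, 0],
    [0.02, 0, 0],
    [0.03, 0, 0],
    [0.04, 0, 0],
    [0.05, 0, 0],
    [0.06, 0, 0],
    [0.07, 0, 0],
    [0.08, 0, 0],
    [0.09, 0, 0],
    [0.1, 0, 0]
  ],
  "turn": [
    [0, 0, 0],
    [0, 0, 0],
    [0, 0, 0],
    [0, 0, 0],
    [0, 0, 0],
    [0, 0, 0],
    [0, 0, 0],
    [0, 0, 0],
    [0, 0, 0],
    [0, 0, 0]
  ]
}}

```text
t: 29.08
tool_pos: [0.6064, -0.0846, 0.027]
tool_rot: [-3.141, 0.003, 1.717]
contact_force: [0.9, 0.2, -3.1]
finger_gap: 0.0206
grasp_force: 61.1
```

```bash
cat > wax.py <<'E'
from h import *
from bench import bot
import cv2
ins(.167)
p=bot.read_camera('top'); m=bot.masks_of(p,'wax_bar')
cv2.imwrite('pics/last.png',cv2.resize(p['color'][150:270,190:340],None,fx=4,fy=4,interpolation=cv2.INTER_CUBIC))
for d in m[:1]:
    c=cv2.findContours(d['region'].astype(np.uint8),0,2)[0]; c=max(c,key=cv2.contourArea)
    b=cv2.boxPoints(cv2.minAreaRect(c)); print(d['p'],d['extent'])
    for q in b:   # on the top face, 58 mm over desk
        o,dv=ray('t',q); w=o+dv*(.058-o[2])/dv[2]; e=w[:2]-MP[:2]; cc,n=np.cos(MP[2]),np.sin(MP[2])
        print('mould xy mm',((cc*e[0]+n*e[1])*1e3).round(1),((-n*e[0]+cc*e[1])*1e3).round(1))
E
python3 wax.py
```

```text
t 29.08 ins mm 122.0 lat 1.2 z 0.027 F [ 0.9  0.2 -3.1] M [-0.24 -0.01 -0.05] [-3.141e+00  3.000e-03  1.717e+00]
0.92 [220.6, 196.1, 38.5, 16.0]
mould xy mm 152.2 -17.2
mould xy mm 62.3 -13.7
mould xy mm 63.5 19.6
mould xy mm 153.0 16.1
```

>>> {"name": "step_arm", "arguments": {
  "gripper": [1, 1, 1, 1, 1, 1, 1, 1, 1, 1],
  "delta_pos": [
    [0.01, 0, 0],
    [0.02, 0, 0],
    [0.03, 0, 0],
    [0.04, 0, 0],
    [0.05, 0, 0],
    [0.06, 0, 0],
    [0.07, 0, 0],
    [0.08, 0, 0],
    [0.08, 0, 0.01],
    [0.08, 0, 0.02]
  ],
  "turn": [
    [0, 0, 0],
    [0, 0, 0],
    [0, 0, 0],
    [0, 0, 0],
    [0, 0, 0],
    [0, 0, 0],
    [0, 0, 0],
    [0, 0, 0],
    [0, 0, 0],
    [0, 0, 0]
  ]
}}

```text
t: 30.02
tool_pos: [0.6058, -0.0747, 0.0259]
tool_rot: [3.141, -0.0, 1.721]
contact_force: [-1.5, -1.0, 6.2]
finger_gap: 0.0213
grasp_force: 62.3
```

```bash
python3 wax.py
```

```text
t 30.02 ins mm 132.0 lat 0.3 z 0.0259 F [-1.5 -1.   6.2] M [-0.04  0.47  0.08] [ 3.141 -0.     1.721]
0.68 [308.4, 246.4, 89.1, 37.5]
mould xy mm 31.6 162.6
mould xy mm 14.1 97.6
mould xy mm -190.6 151.8
mould xy mm -171.0 216.2
```

View pics/last.png

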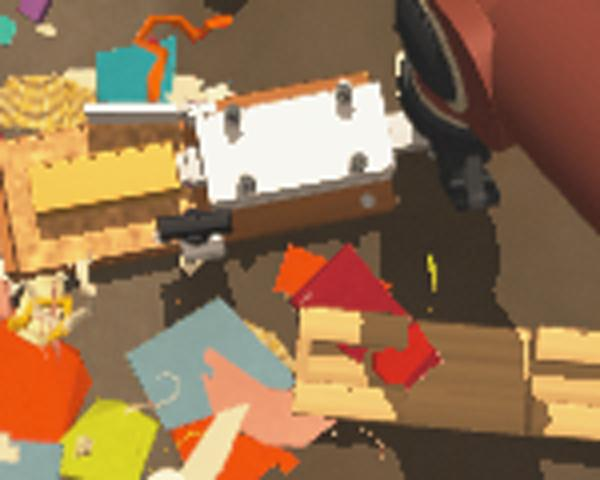

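The wax lies flat and straight on the cork, its rear at about col 180 in this crop and clear of the mould with the fence still ahead of it. The door is open. Releasing the drift and retreating upward.

>>> {"name": "step_arm", "arguments": {
  "gripper": [0.6, 0.4, 0.2, 0, -0.2, -0.3, -0.3, -0.3, -0.3, -0.3],
  "delta_pos": [
    [0, 0, 0],
    [0, 0, 0],
    [0, 0, 0],
    [0, 0, 0],
    [0, 0, 0],
    [0, 0, 0],
    [0, 0, 0],
    [0, 0, 0],
    [0, 0, -0.02],
    [0, 0, -0.06]
  ],
  "turn": [
    [0, 0, 0],
    [0, 0, 0],
    [0, 0, 0],
    [0, 0, 0],
    [0, 0, 0],
    [0, 0, 0],
    [0, 0, 0],
    [0, 0, 0],
    [0, 0, 0],
    [0, 0, 0]
  ]
}}

```text
t: 30.95
tool_pos: [0.6053, -0.075, 0.0303]
tool_rot: [-3.141, -0.0, 1.72]
contact_force: [0.3, -0.2, 0.0]
finger_gap: 0.0557
grasp_force: 0.0
```

>>> {"name": "step_arm", "arguments": {
  "gripper": [-0.3, -0.3, -0.3, -0.3, -0.3, -0.3, -0.3, -0.3, -0.3, -0.3],
  "delta_pos": [
    [0, 0, -0.08],
    [0, 0, -0.18],
    [0, 0, -0.3],
    [0, 0, -0.42],
    [0, 0, -0.54],
    [0, 0, -0.66],
    [0, 0, -0.78],
    [0, 0, -0.9],
    [0, 0, -1],
    [0, 0, -1]
  ],
  "turn": [
    [0, 0, 0],
    [0, 0, 0],
    [0, 0, 0],
    [0, 0, 0],
    [0, 0, 0],
    [0, 0, 0],
    [0, 0, 0],
    [0, 0, 0],
    [0, 0, 0],
    [0, 0, 0]
  ]
}}

```text
t: 31.78
tool_pos: [0.607, -0.0748, 0.1128]
tool_rot: [3.138, 0.001, 1.72]
contact_force: [-0.0, 0.3, -0.8]
finger_gap: 0.0554
grasp_force: 0.0
```

```bash
python3 wax.py
```

```text
t 31.78 ins mm 131.6 lat -0.8 z 0.1128 F [-0.   0.3 -0.8] M [ 0.01  0.03 -0.01] [3.138e+00 1.000e-03 1.720e+00]
0.64 [216.1, 196.1, 35.2, 18.9]
mould xy mm 162.1 -16.3
mould xy mm 70.9 -15.3
mould xy mm 71.2 19.2
mould xy mm 161.9 18.2
```

```bash
python3 -c "
from bench import bot
print(bot.close_job())"
```

```text
the job is handed in; nothing more can be done
None
```

The job is handed in: the door is open, the wax bar lies straight on the cork with its rear about 13 mm clear of the mould, and the drift is left in the bore (the verdict wasn't shown; I viewed 11 pictures, one over the limit of 10).

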